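Bring out the paint pot hemmed in by bottles at a model-fair stall

ROBOT

A 6-joint arm with a two-finger parallel gripper is mounted at the origin on the work surface. World frame = base frame: x ahead of the robot, y to its left, z up, the work surface at z = 0. Lengths are in m, angles in degrees, forces in N, time in s.
With the tool pointing down it reaches from about 0.25 to 0.8 m from the base axis. Payload 8.5 kg.
Tool frame: the origin (TCP) lies midway between the tips of the shut fingers; the grasp point (between the pads) lies 19 mm behind it; z points along the fingers, y is the line along which they close (so a half turn about z gives the same grasp; the last joint's range is limited). The gripper opens to 85 mm and grips with 20 to 120 N. Pads are 22 mm wide; open, the fingers measure 114 mm over their backs; the gripper's body (76 mm by 85 mm) begins 54 mm behind the grasp point. The pads swing forward as they close: fully open they stand 13 mm farther back than shut.
Start: joints at [68.354, 13.648, -0.773, 75.585, 0, 90], TCP at [0.194, 0.488, 0.231] pointing down, gripper open.
Joint ranges: [-152.45, 152.45], [-59.26, 108.67], [-65.41, 83.53], [-104.44, 129.93], [-82.83, 76.93], [-180, 180]. Speed limits (degrees/s): [127.2, 127.2, 159.86, 180, 180, 180].

INTERFACE

Orientations are given as a 3x3 rotation matrix whose columns are the frame's x, y, z axes.
In Python, from workcell import monitor, camera, order gives the robot as it stands.
- The arm moves only by the tool carry_out, never from a script. Its argument "commands" is a list that holds one entry, the list of rows, each a list of 4 numbers: the shift along the tool's x, y, z in cm, then the turn about the tool's z in rad. In form: [[[dx, dy, dz, roll], ...]]. A call has exactly 10 rows; each row is the pose to reach, as a shift and turn from the pose commanded when the call began, along the tool's axes at that moment; what a row does not reach only later rows make up. A row lasts 1/10 s, in which the tool goes at most 50 mm and 8.59 degrees, less where a joint would pass 70% of its speed; a pose out of reach is approached as far as the arm can. A call with a gripper value outside its range is refused whole. "claw" is the opening, from 0 (shut) to 1 (fully open), set as the call begins (left out, the last holds). The fingers move at their own pace and stop on an object; the grip force is fixed at half the most. Time passes only in rows, so rows that repeat a pose let the fingers close, or fill a call up. It gives the time, the measured TCP pose, the force, the opening and the grip force at its end, in the units of the state.
- monitor.observe(): the state, without advancing time (a new reading comes with each control period).
- camera(name): name is "side" or "top"; returns a dict with "frame" (384x512x3 uint8, red, green, blue), "z_map" (384x512 float32, m along the optical axis (not along the pixel's ray), 0 where there is no reading), "fov_y" (degrees; the focal length in pixels is half the picture's height over the tangent of half this angle, whatever the lens; pixels are square), "cx", "cy" (the principal point, pixels), "xyz" and "rotation" of the camera in the world. Camera axes: x right, y up, looking along -z (the intrinsics and any distortion apply to the point x, -y, -z); pixel columns grow to the right and rows downward; lengths in m; the calibration is good to about 2 mm. A picture is of the moment at which its call begins.
- order.hand_in(): hands the job in; it is judged then, once.
The state is a dict: "t": time; "joint_positions": joint angles; "joint_velocities": joint speeds; "tau": joint torques, N m; "eef_pos": TCP position; "tool_rot": TCP orientation; "wrist_force": force on the tool from outside, world axes, zero at the start; "moment": the same for the moment, N m; "gripper_width": opening from 0.0 (shut) to 1.0 (fully open); "grasp_force": force on a finger pad.
Only numpy, scipy, OpenCV 4.12 (cv2) and the standard library are available. Lean on these libraries where they do the work, as an engineer would, in place of code of your own. Each camera call takes 0.05 s, during which the arm holds its last target. There are 200 camera calls.

TASK

A customer wants to see the black-lidded paint pot that is hemmed in by three tall bottles in the orange crate. Stand all three bottles on the green mat first, then set the pot in the middle of the wooden plinth, and only then put every bottle back upright in the crate, centred on the spot of its own colour, without tipping anything over.

Things in the scene. Friction and masses are not known exactly. Their poses are not given: they have to be found in the camera images.
- bottle_red: white bottle, red cap and red band near the foot; 48 mm diameter, straight sides up to 86 mm, shoulder, 32 mm wide cap, 110 mm tall, about 0.18 kg. Origin: centre of its underside, z up. Starts in the crate on the red spot, beside the pot; held 65 to 72 mm above its foot, the fingertips stay above the pot and the crate walls (both under 48 mm above the table).
- bottle_yellow: white bottle, yellow cap and yellow band near the foot; 48 mm diameter, straight sides up to 86 mm, shoulder, 32 mm wide cap, 110 mm tall, about 0.18 kg. Origin: centre of its underside, z up. Starts in the crate on the yellow spot, beside the pot; held 65 to 72 mm above its foot, the fingertips stay above the pot and the crate walls (both under 48 mm above the table).
- bottle_blue: white bottle, blue cap and blue band near the foot; 48 mm diameter, straight sides up to 86 mm, shoulder, 32 mm wide cap, 110 mm tall, about 0.18 kg. Origin: centre of its underside, z up. Starts in the crate on the blue spot, beside the pot; held 65 to 72 mm above its foot, the fingertips stay above the pot and the crate walls (both under 48 mm above the table).
- spot_red: red disc, 58 mm diameter, 2 mm thick, fixed on the crate floor: the place of the bottle with the red cap. Origin: centre of its underside, on the crate floor; a bottle standing on it has its foot 2 mm above this origin.
- spot_yellow: yellow disc, 58 mm diameter, 2 mm thick, fixed on the crate floor: the place of the bottle with the yellow cap. Origin: centre of its underside, on the crate floor; a bottle standing on it has its foot 2 mm above this origin.
- spot_blue: blue disc, 58 mm diameter, 2 mm thick, fixed on the crate floor: the place of the bottle with the blue cap. Origin: centre of its underside, on the crate floor; a bottle standing on it has its foot 2 mm above this origin.
- pot: low round white paint pot with a black lid, 56 mm diameter, 40 mm tall, straight sides, about 0.15 kg. Origin: centre of its underside. At the start it stands on the crate floor in the middle of the three bottles, with gaps of about 9 mm to each, too narrow for fingers.
- mat: green cutting mat with a pale grid, fixed flat on the table, 240 mm along its own x, 130 mm along its own y, 3 mm thick: the side area. Origin: centre of its underside, on the table; its top is 3 mm higher. It is empty at the start and holds three bottles in a row along its x, about 75 mm apart.
- plinth: round dark-wood presentation plinth, fixed, 100 mm diameter at the foot, flat top of 90 mm diameter, 18 mm high. Origin: centre of its underside, on the table.
- crate: orange crate, fixed, 250 x 250 mm outside, walls 6 mm thick, 40 mm high, open top, floor 6 mm thick. Origin: centre of its underside, on the table. Spots lie 61 mm about its centre, the pot at the centre. The mat lies between crate and plinth; which of these is left and which right varies; other loose stock (kit box, two tiny jars, screwdriver) lies beyond, at the far edge (x above 0.79, under 60 mm high).

How it is judged (in metres and radians):
On the way, in this order (a step that is already met when the one before it is completed fails the run):
1. all three bottles stand released on the green mat at once (x of bottle_red in the frame of mat between -0.108 and 0.108 m and y of bottle_red in the frame of mat between -0.053 and 0.053 m and z of bottle_red in the frame of mat between -0.003 and 0.009 m and angle between each of bottle_red, bottle_yellow, bottle_blue's own z axis and vertical below 0.12 rad and contact force between each of bottle_red, bottle_yellow, bottle_blue and the fingers below 0.1 N and x of bottle_yellow in the frame of mat between -0.108 and 0.108 m and y of bottle_yellow in the frame of mat between -0.053 and 0.053 m and z of bottle_yellow in the frame of mat between -0.003 and 0.009 m and x of bottle_blue in the frame of mat between -0.108 and 0.108 m and y of bottle_blue in the frame of mat between -0.053 and 0.053 m and z of bottle_blue in the frame of mat between -0.003 and 0.009 m), for 0.2 s.
2. the pot stands released in the middle of the plinth while all three bottles still stand on the mat (all of step 1 and horizontal distance between pot and plinth below 0.013 m and z of pot in the frame of plinth between 0.014 and 0.023 m and angle between pot's own z axis and vertical below 0.1 rad and contact force between pot and the fingers below 0.1 N), for 0.2 s.
At the end, for the whole second after the job is handed in: The pot stands upright on the plinth's top, its centre within 13 mm of the plinth's; each bottle stands upright on the disc of its own colour in the crate, its centre within 13 mm of the disc's; all is released and at rest (horizontal distance between pot and plinth below 0.013 m and z of pot in the frame of plinth between 0.014 and 0.023 m and angle between each of pot, bottle_red, bottle_yellow, bottle_blue's own z axis and vertical below 0.1 rad and contact force between pot and the fingers below 0.1 N and linear speed of each of pot, bottle_red, bottle_yellow, bottle_blue below 0.02 m/s and horizontal distance between bottle_red and spot_red below 0.013 m and z of bottle_red in the frame of spot_red between -0.003 and 0.007 m and horizontal distance between bottle_yellow and spot_yellow below 0.013 m and z of bottle_yellow in the frame of spot_yellow between -0.003 and 0.007 m and horizontal distance between bottle_blue and spot_blue below 0.013 m and z of bottle_blue in the frame of spot_blue between -0.003 and 0.007 m); the robot touches nothing.
It fails at once if a bottle or the pot is tipped over (beyond about 35 degrees) (angle between any of bottle_red, bottle_yellow, bottle_blue, pot's own z axis and vertical above 0.6 rad).
It also fails if it takes over 128 s, if anything falls off the work surface, if the arm or the gripper's body presses on something with over 40 N, if the wrist force passes 120 N, or if a joint passes its speed limit or range.

## Working session

There is one attempt and no reset: what is moved stays moved. The work goes in short steps, Python scripts to look and compute and a tool call to move; the robot and the scene stay as the last step left them, time stands still between calls to the robot, and variables do not carry over. Pictures are saved under pics/ and viewed, at most 14 in all, crops included, and the job is handed in when it is done.

Besides the shell and the picture viewer there is one more tool, called as name([rows], argument=value, ...), one row to a line, values as JSON. carry_out: Moves the arm, as the interface text tells. Its arguments: {"type":"object","properties":{"commands":{"type":"array","items":{"type":"array","items":{"type":"array","items":{"type":"number"}}}},"claw":{"type":"number"}},"required":["commands"]}

```bash
ls; mkdir -p pics
cat > h.py <<'E'
import numpy as np, cv2
from workcell import monitor, camera, order
def world(c,u,v,z=None):
    """pixel arrays -> world, by z_map or intersect plane z"""
    u=np.asarray(u,float);v=np.asarray(v,float)
    f=192/np.tan(np.radians(c['fov_y'])/2)
    d=np.stack([(u-c['cx'])/f,-(v-c['cy'])/f,-np.ones_like(u)],-1)
    R=np.array(c['rotation']).reshape(3,3);o=np.array(c['xyz'])
    w=d@R.T
    s=c['z_map'][v.astype(int),u.astype(int)] if z is None else (z-o[2])/w[...,2]
    return o+w*s[...,None]
E
python3 - <<'E'
from h import *
s=monitor.observe()
print({k:np.round(v,3).tolist() for k,v in s.items()})
for n in('top','side'):
    c=camera(n); print(n,[ (k,np.round(v,4).tolist() if not isinstance(v,str) else v) for k,v in c.items() if k not in('frame','z_map')])
    cv2.imwrite(f'pics/{n}0.png',cv2.resize(c['frame'][...,::-1],(800,600)))
    np.savez(f'{n}0.npz',**c)
E
```

```text
pics
{'t': 0.0, 'joint_positions': [68.356, 13.681, -0.819, 75.585, -0.001, 89.999], 'joint_velocities': [0.007, 0.076, -0.04, 0.063, -0.074, -0.047], 'tau': [0.0, -53.878, 34.643, 0.019, 0.0, -0.0], 'eef_pos': [0.193, 0.488, 0.231], 'tool_rot': [[-0.929, 0.369, -0.001], [0.369, 0.929, -0.001], [-0.0, -0.001, -1.0]], 'wrist_force': [0.296, 0.378, -0.121], 'moment': [-0.03, -0.014, 0.021], 'grasp_force': 0.0, 'gripper_width': 0.999}
top [('fov_y', 53.9732), ('cx', 254.172), ('cy', 196.4325), ('xyz', [0.3705, 0.018, 1.035]), ('rotation', [[0.0293, 0.9904, -0.1353], [-0.9996, 0.0297, 0.0005], [0.0045, 0.1353, 0.9908]])]
side [('fov_y', 57.8473), ('cx', 256.1604), ('cy', 190.24), ('xyz', [0.4415, 0.6874, 0.4828]), ('rotation', [[-0.9961, 0.0603, -0.065], [-0.0873, -0.5384, 0.8382], [0.0155, 0.8406, 0.5415]])]
```

View pics/top0.png

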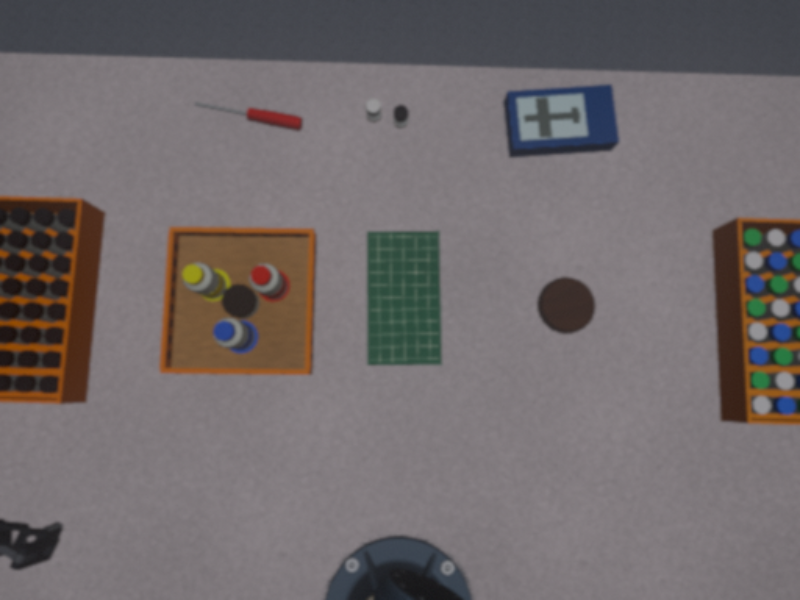

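View pics/side0.png

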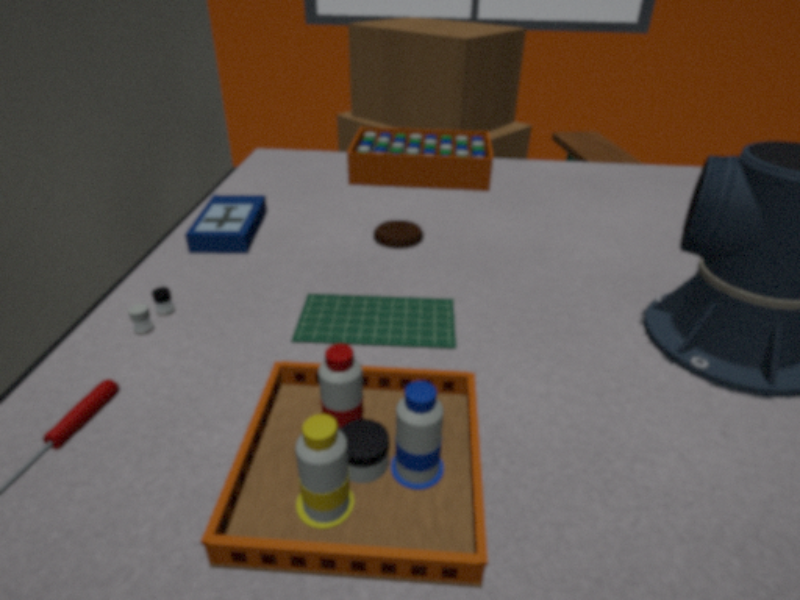

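The top view shows the caps at yellow (194,275), red (262,273) and blue (225,328). The lid is at (239,301), the mat spans (368–441, 232–364), the plinth is at (566,304) and the crate spans (161–316, 229–373). I'll refine these by colour segmentation.

```bash
cat >> h.py <<'E'
HUE={'red':None,'yellow':(22,35),'blue':(105,125),'green':(50,90)}
def mask(c,col,s=110,v=40):
    h=cv2.cvtColor(c['frame'],cv2.COLOR_RGB2HSV)
    H=h[...,0].astype(int)
    m=((H<4)|(H>174)) if col=='red' else (H>=HUE[col][0])&(H<=HUE[col][1])
    return m&(h[...,1]>s)&(h[...,2]>v)
def zimg(c):
    v,u=np.mgrid[:384,:512]; return world(c,u,v)
E
python3 - <<'E'
from h import *
c=camera('top'); W=zimg(c); Z=W[...,2]
v,u=np.mgrid[:384,:512]
def box(u0,u1,v0,v1): return (u>u0/1.5625)&(u<u1/1.5625)&(v>v0/1.5625)&(v<v1/1.5625)
cr=box(158,320,226,376)
for col in('red','yellow','blue'):
    m=mask(c,col)&cr
    for nm,mm,z in (('cap',m&(Z>.09),.110+.008),('spot',m&(Z<.03),None)):
        if mm.sum()>3:
            p=world(c,u[mm].mean(),v[mm].mean(),z if z else .008)
            print(col,nm,mm.sum(),np.round(p,4),'medZ',np.round(np.median(W[mm],0),4))
g=mask(c,'green',60)&box(350,460,220,380)
cn=cv2.minAreaRect(np.argwhere(g)[:,::-1].astype(np.float32))
b=cv2.boxPoints(cn); p=world(c,b[:,0],b[:,1],.003); print('mat',np.round(p,4).tolist(),p.mean(0))
pl=box(530,605,265,345)&(c['frame'].sum(-1)<230)
print('plinth',pl.sum(),world(c,u[pl].mean(),v[pl].mean(),.017),np.median(W[pl],0))
pt=box(215,262,280,322)&(c['frame'].sum(-1)<130)
print('pot',pt.sum(),world(c,u[pt].mean(),v[pt].mean(),.044),np.median(W[pt],0))
q=np.array([(168,229),(316,230),(312,373),(161,371)])/1.5625
p=world(c,q[:,0],q[:,1],.04);print('crate',p.tolist(),p.mean(0))
big=cv2.resize(c['frame'][140:245,95:210,::-1],None,fx=5.5,fy=5.5,interpolation=cv2.INTER_CUBIC)
cv2.imwrite('pics/crop.png',big)
E
```

```text
red cap 116 [0.5409 0.2355 0.118 ] medZ [0.5404 0.2353 0.1172]
red spot 29 [0.5373 0.2237 0.008 ] medZ [0.5353 0.2179 0.0134]
yellow cap 131 [0.5388 0.3431 0.118 ] medZ [0.5391 0.3436 0.1172]
yellow spot 106 [0.5436 0.3391 0.008 ] medZ [0.5479 0.3326 0.0065]
blue cap 118 [0.4508 0.2878 0.118 ] medZ [0.4513 0.2879 0.1172]
blue spot 48 [0.4475 0.2749 0.008 ] medZ [0.4437 0.2718 0.008 ]
mat [[0.4121, 0.0642, 0.003], [0.6444, 0.0725, 0.003], [0.6482, -0.0539, 0.003], [0.4157, -0.0585, 0.003]] [0.53009582 0.00609269 0.003     ]
plinth 984 [ 0.5221761  -0.27621416  0.017     ] [ 0.5223428  -0.27651817  0.0161377 ]
pot 299 [0.50869244 0.28692681 0.044     ] [0.5085023  0.28618168 0.04547263]
crate [[0.6307084321312171, 0.41848684151543025, 0.04000000000000015], [0.6367587827031982, 0.162205098477797, 0.040000000000000036], [0.3902378639950026, 0.15708994650113386, 0.040000000000000036], [0.38612019690651944, 0.4101743341753389, 0.040000000000000036]] [0.51095632 0.28698906 0.04      ]
```

View pics/crop.png

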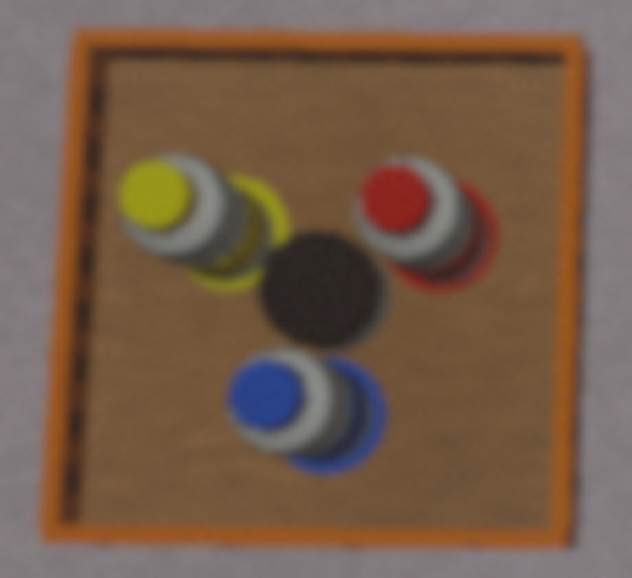

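The caps agree with a 61 mm circle about (0.510, 0.288), and the pot sits at about (0.509, 0.287). I'll start moving: turn the tool to yaw 180 and go above red.

carry_out([
  [[-4,-1,0,-0.05],[-9,-2.3,0,-0.1],[-14,-3.6,0.5,-0.15],[-19,-4.8,1,-0.2],[-24,-6.1,2,-0.25],[-29,-7.4,3,-0.3],[-34,-8.7,4,-0.377],[-38,-9.7,5,-0.377],[-41.6,-10.6,5,-0.377],[-41.6,-10.6,5,-0.377]],
], claw=1)

```text
t: 1.15
eef_pos: [0.5445, 0.2327, 0.1799]
tool_rot: [[-1.0, 0.005, -0.0], [0.005, 1.0, -0.001], [0.0, -0.001, -1.0]]
wrist_force: [0.3, 0.9, -0.8]
gripper_width: 0.995
grasp_force: 0.0
```

```bash
cat >> h.py <<'E'
def st():
    s=monitor.observe(); R=np.array(s['tool_rot']).reshape(3,3)
    print('t',round(float(s['t']),2),'pos',np.round(s['eef_pos'],4),'yaw',round(float(np.degrees(np.arctan2(R[1,0],R[0,0]))),2),'q',np.round(s['joint_positions'],1),'F',np.round(s['wrist_force'],1),'w',round(float(s['gripper_width']),3),'gf',round(float(s['grasp_force']),1)); return s
E
python3 -c "
from h import *
st()"
```

```text
t 1.15 pos [0.5445 0.2327 0.1799] yaw 179.69 q [23.2 21.4  2.8 71.5 -0.1 23.5] F [ 0.3  0.9 -0.8] w 0.995 gf 0.0
```

carry_out([
  [[0,0,1,0],[0,0,4,0],[0,0,7,0],[0,0,10,0],[0,0,12,0],[0,0,12.6,0],[0,0,12.6,0],[0,0,12.6,0],[0,0,12.6,0],[0,0,12.6,0]],
])

```text
t: 2.15
eef_pos: [0.5418, 0.2363, 0.0564]
tool_rot: [[-1.0, 0.001, 0.002], [0.001, 1.0, 0.001], [-0.002, 0.001, -1.0]]
wrist_force: [-0.3, 0.4, 0.3]
gripper_width: 0.999
grasp_force: 0.0
```

```bash
python3 -c "
from h import *
st()
c=camera('side');cv2.imwrite('pics/s1.png',cv2.resize(c['frame'][200:350,100:330,::-1],None,fx=3.4,fy=3.4,interpolation=cv2.INTER_CUBIC))"
```

```text
t 2.15 pos [0.5418 0.2363 0.0564] yaw 179.96 q [23.6 26.1 -9.  54.8 -0.  23.6] F [-0.3  0.4  0.3] w 0.999 gf 0.0
```

View pics/s1.png

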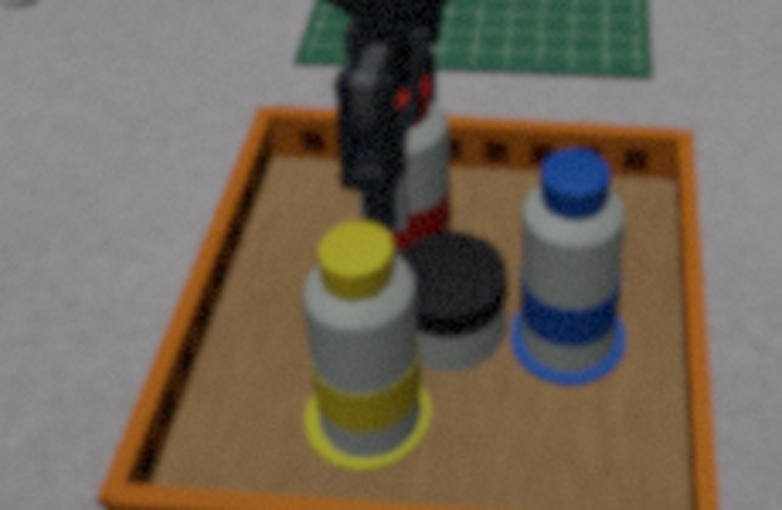

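The fingers straddle red: finger at (375,150) in the crop, bottle at about (405,170), and the difference fits perspective. Closing, then lifting.

carry_out([
  [[0,0,0,0],[0,0,0,0],[0,0,0,0],[0,0,0,0],[0,0,0,0],[0,0,0,0],[0,0,0,0],[0,0,-0.5,0],[0,0,-1.5,0],[0,0,-2.5,0]],
], claw=0.3)

```text
t: 3.2
eef_pos: [0.5411, 0.2359, 0.0809]
tool_rot: [[-1.0, 0.001, -0.001], [0.001, 1.0, -0.0], [0.001, -0.0, -1.0]]
wrist_force: [-0.3, -0.2, -1.7]
gripper_width: 0.547
grasp_force: 61.7
```

carry_out([
  [[0,0,-2,0],[0,-0.5,-4,0],[-1,-3,-4.5,0],[-2,-6.5,-4.5,0],[-3.5,-10.5,-4.5,0],[-4.5,-14.5,-4.5,0],[-5.5,-18,-4.5,0],[-6.3,-21,-4,0],[-6.7,-22.6,-3,0],[-6.7,-23,-2,0]],
])

```text
t: 4.2
eef_pos: [0.6086, 0.0043, 0.1002]
tool_rot: [[-1.0, 0.003, 0.001], [0.003, 1.0, -0.0], [-0.001, -0.0, -1.0]]
wrist_force: [0.3, -0.5, -1.6]
gripper_width: 0.55
grasp_force: 61.9
```

carry_out([
  [[0,0,1,0],[0,0,2.5,0],[0,0,4,0],[0,0,4.6,0],[0,0,4.9,0],[0,0,4.9,0],[0,0,4.9,0],[0,0,4.9,0],[0,0,4.9,0],[0,0,4.9,0]],
])

```text
t: 5.2
eef_pos: [0.6081, 0.0059, 0.0515]
tool_rot: [[-1.0, 0.001, 0.0], [0.001, 1.0, -0.0], [-0.0, -0.0, -1.0]]
wrist_force: [-0.8, -0.5, -2.0]
gripper_width: 0.55
grasp_force: 61.8
```

carry_out([
  [[0,0,0,0],[0,0,0,0],[0,0,0,0],[0,0,0,0],[0,0,0,0],[0,0,-1,0],[0,0,-4,0],[0,0,-8,0],[0,0,-12,0],[0,0,-13,0]],
], claw=1)

```text
t: 6.2
eef_pos: [0.61, 0.0059, 0.1868]
tool_rot: [[-1.0, 0.001, 0.007], [0.001, 1.0, 0.0], [-0.007, 0.0, -1.0]]
wrist_force: [1.1, 0.4, 0.6]
gripper_width: 1.0
grasp_force: 0.0
```

```bash
python3 -c "
from h import *
st()
c=camera('side');cv2.imwrite('pics/s2.png',cv2.resize(c['frame'][...,::-1],(800,600)))"
```

```text
t 6.2 pos [0.61   0.0059 0.1868] yaw 179.95 q [ 0.6 22.6  5.8 72.7 -0.   0.6] F [1.1 0.4 0.6] w 1.0 gf 0.0
```

View pics/s2.png

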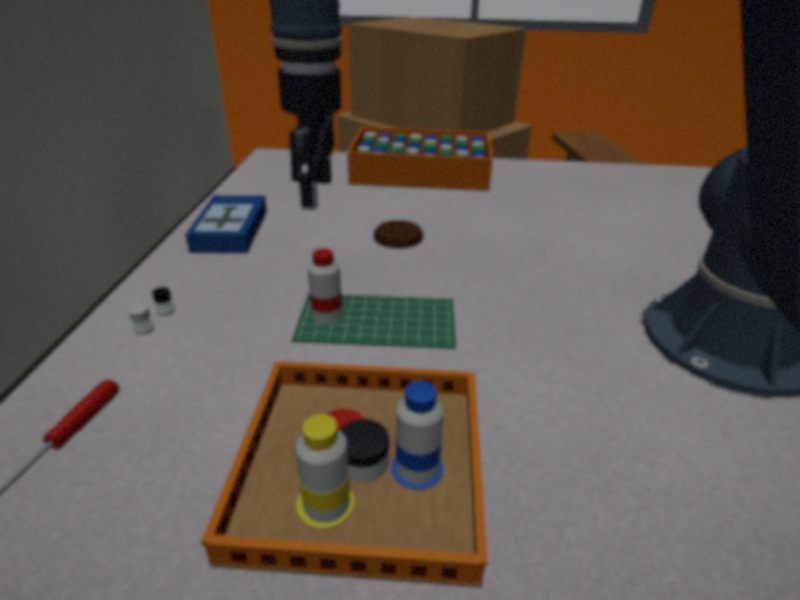

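Red stands on the mat at (325,310). Now yellow.

carry_out([
  [[0.5,2,0,0],[1.5,6,0,0],[2.5,10.5,0,0],[3.5,15,0,0],[4.5,19.5,0,0],[5.5,24,0,0],[6.3,28.5,0,0],[6.7,31.5,0,0],[6.9,33.2,0,0],[6.9,33.6,1,0]],
])

```text
t: 7.25
eef_pos: [0.5393, 0.3436, 0.1713]
tool_rot: [[-1.0, -0.001, 0.001], [-0.001, 1.0, 0.001], [-0.001, 0.001, -1.0]]
wrist_force: [0.3, -0.5, 0.0]
gripper_width: 0.998
grasp_force: 0.0
```

carry_out([
  [[0,0,1,0],[0,0,3.5,0],[0,0,6.5,0],[0,0,9.5,0],[0,0,11,0],[0,0,11.6,0],[0,0,11.6,0],[0,0,11.6,0],[0,0,11.6,0],[0,0,11.6,0]],
])

```text
t: 8.25
eef_pos: [0.5398, 0.3421, 0.0563]
tool_rot: [[-1.0, 0.001, 0.001], [0.001, 1.0, 0.001], [-0.001, 0.001, -1.0]]
wrist_force: [-0.2, -1.3, 0.2]
gripper_width: 0.999
grasp_force: 0.0
```

carry_out([
  [[0,0,0,0],[0,0,0,0],[0,0,0,0],[0,0,0,0],[0,0,0,0],[0,0,0,0],[0,0,0,0],[0,0,-0.5,0],[0,0,-1.5,0],[0,0,-2.5,0]],
], claw=0.3)

```text
t: 9.25
eef_pos: [0.5391, 0.3418, 0.0807]
tool_rot: [[-1.0, 0.001, -0.001], [0.001, 1.0, -0.001], [0.001, -0.001, -1.0]]
wrist_force: [0.4, -0.0, -2.0]
gripper_width: 0.544
grasp_force: 61.8
```

carry_out([
  [[0,0,-2,0],[0,-0.5,-4.5,0],[0.1,-3.5,-5,0],[0.3,-7.5,-5,0],[0.4,-12,-5,0],[0.5,-16.5,-5,0],[0.6,-21,-5,0],[0.7,-25.5,-5,0],[0.8,-29.5,-5,0],[0.9,-32.5,-4.5,0]],
])

```text
t: 10.25
eef_pos: [0.5303, 0.0146, 0.1267]
tool_rot: [[-1.0, 0.002, 0.002], [0.002, 1.0, -0.0], [-0.002, -0.0, -1.0]]
wrist_force: [0.2, 0.3, -3.0]
gripper_width: 0.546
grasp_force: 62.1
```

carry_out([
  [[0,-0.8,0.5,0],[0,-1.1,2,0],[0,-1.1,4,0],[0,-1.1,6,0],[0,-1.1,7.1,0],[0,-1.1,7.4,0],[0,-1.1,7.4,0],[0,-1.1,7.4,0],[0,-1.1,7.4,0],[0,-1.1,7.4,0]],
])

```text
t: 11.25
eef_pos: [0.5304, 0.006, 0.0518]
tool_rot: [[-1.0, 0.001, 0.001], [0.001, 1.0, -0.0], [-0.001, -0.0, -1.0]]
wrist_force: [-1.1, 0.0, -2.3]
gripper_width: 0.541
grasp_force: 62.1
```

carry_out([
  [[0,0,0,0],[0,0,0,0],[0,0,0,0],[0,0,0,0],[0,0,0,0],[0,0,-1,0],[0,0,-4,0],[0,0,-8,0],[0,0,-12,0],[0,0,-13,0]],
], claw=1)

```text
t: 12.25
eef_pos: [0.5319, 0.006, 0.1864]
tool_rot: [[-1.0, 0.001, 0.007], [0.001, 1.0, -0.0], [-0.007, -0.0, -1.0]]
wrist_force: [0.8, -0.4, 0.8]
gripper_width: 0.996
grasp_force: 0.0
```

carry_out([
  [[0.5,2,0,0],[1.5,6,0,0],[3,10.5,0,0],[4.5,15,0,0],[6,19.5,0,0],[7,23.5,0,0],[7.6,26.5,0,0],[7.9,28,0,0],[7.9,28.2,0,0],[7.9,28.2,1,0]],
])

```text
t: 13.25
eef_pos: [0.4519, 0.288, 0.1719]
tool_rot: [[-1.0, 0.0, 0.002], [0.0, 1.0, 0.0], [-0.002, 0.0, -1.0]]
wrist_force: [0.5, 0.5, 0.6]
gripper_width: 1.0
grasp_force: 0.0
```

carry_out([
  [[0,0,1,0],[0,0,3.5,0],[0,0,6.5,0],[0,0,9.5,0],[0,0,11,0],[0,0,11.6,0],[0,0,11.6,0],[0,0,11.6,0],[0,0,11.6,0],[0,0,11.6,0]],
])

```text
t: 14.25
eef_pos: [0.4518, 0.2883, 0.0561]
tool_rot: [[-1.0, 0.001, 0.001], [0.001, 1.0, 0.001], [-0.001, 0.001, -1.0]]
wrist_force: [-0.3, 0.3, -0.1]
gripper_width: 0.998
grasp_force: 0.0
```

carry_out([
  [[0,0,0,0],[0,0,0,0],[0,0,0,0],[0,0,0,0],[0,0,0,0],[0,0,0,0],[0,0,0,0],[0,0,-0.5,0],[0,0,-1.5,0],[0,0,-2.5,0]],
], claw=0.3)

```text
t: 15.25
eef_pos: [0.4511, 0.288, 0.081]
tool_rot: [[-1.0, 0.001, -0.0], [0.001, 1.0, -0.0], [0.0, -0.0, -1.0]]
wrist_force: [0.7, 0.3, -0.8]
gripper_width: 0.544
grasp_force: 61.6
```

carry_out([
  [[0,0,-2,0],[0,-0.5,-4.5,0],[0,-3.5,-5,0],[0,-7.5,-5,0],[0,-11.5,-5,0],[0,-15.5,-5,0],[0,-19.5,-5,0],[-0.1,-23.5,-5,0],[-0.1,-26.5,-5,0],[-0.1,-28,-4.5,0]],
])

```text
t: 16.25
eef_pos: [0.4524, 0.0058, 0.1267]
tool_rot: [[-1.0, 0.003, 0.002], [0.003, 1.0, -0.001], [-0.002, -0.001, -1.0]]
wrist_force: [0.6, 0.3, -2.2]
gripper_width: 0.547
grasp_force: 61.9
```

carry_out([
  [[0,-0.2,0.5,0],[0,-0.2,2,0],[0,-0.2,4,0],[0,-0.2,6,0],[0,-0.2,7.1,0],[0,-0.2,7.4,0],[0,-0.2,7.4,0],[0,-0.2,7.4,0],[0,-0.2,7.4,0],[0,-0.2,7.4,0]],
])

```text
t: 17.25
eef_pos: [0.4524, 0.006, 0.0518]
tool_rot: [[-1.0, 0.001, 0.001], [0.001, 1.0, -0.0], [-0.001, -0.0, -1.0]]
wrist_force: [0.4, -1.0, -0.7]
gripper_width: 0.547
grasp_force: 61.8
```

carry_out([
  [[0,0,0,0],[0,0,0,0],[0,0,0,0],[0,0,0,0],[0,0,0,0],[0,0,-1,0],[0,0,-4,0],[0,0,-8,0],[0,0,-12,0],[0,0,-13,0]],
], claw=1)

```text
t: 18.25
eef_pos: [0.4539, 0.0061, 0.1859]
tool_rot: [[-1.0, 0.001, 0.006], [0.001, 1.0, 0.0], [-0.006, 0.0, -1.0]]
wrist_force: [1.2, -0.0, 0.5]
gripper_width: 1.0
grasp_force: 0.0
```

carry_out([
  [[0,2,0,0],[-0.5,6,0,0],[-1.5,10,0,0],[-2.5,14,0,0],[-4,18,0,0],[-5,22,0,0],[-5.6,26,0,0],[-5.7,28,0,0],[-5.7,28.2,0,0],[-5.7,28.2,0,0]],
])

```text
t: 19.25
eef_pos: [0.5087, 0.2877, 0.181]
tool_rot: [[-1.0, -0.0, -0.001], [-0.0, 1.0, -0.001], [0.001, -0.001, -1.0]]
wrist_force: [-0.5, 0.2, -0.2]
gripper_width: 1.003
grasp_force: 0.0
```

```bash
python3 -c "
from h import *
st()
c=camera('side');cv2.imwrite('pics/s3.png',cv2.resize(c['frame'][...,::-1],(800,600)));np.savez('s3.npz',**c)
c=camera('top');cv2.imwrite('pics/t3.png',cv2.resize(c['frame'][...,::-1],(800,600)));np.savez('t3.npz',**c)"
```

```text
t 19.25 pos [0.5087 0.2877 0.181 ] yaw -180.0 q [29.5 20.7  1.8 71.3 -0.  29.5] F [-0.5  0.2 -0.2] w 1.003 gf 0.0
```

View pics/s3.png

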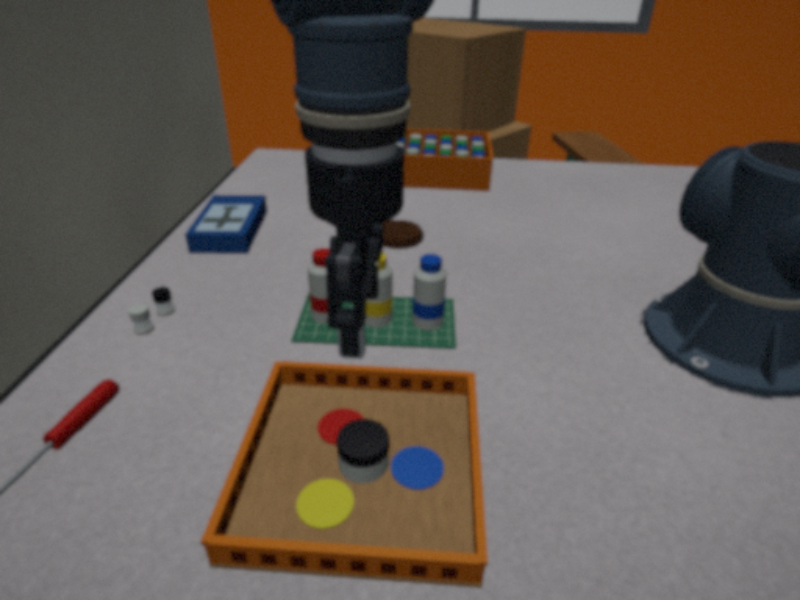

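View pics/t3.png

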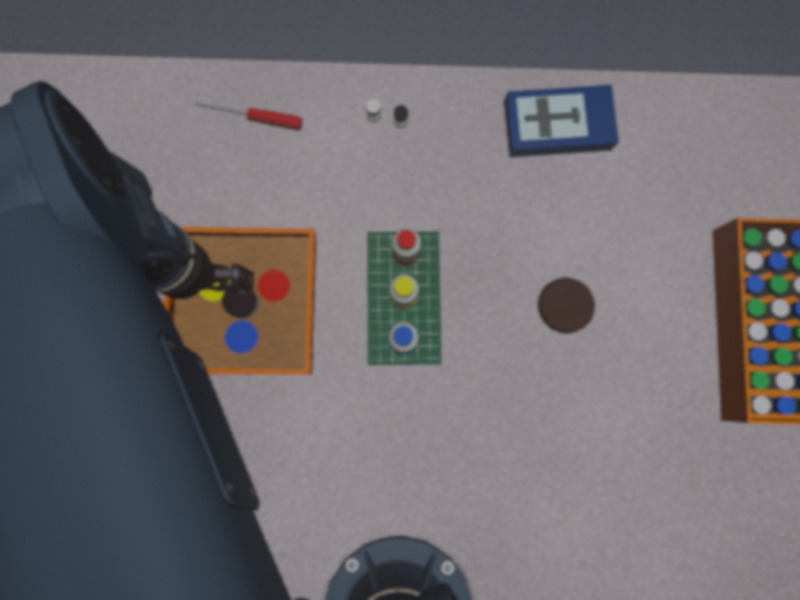

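All three bottles stand on the mat, with caps at (406,240), (403,287) and (403,336) in the top view. The spots and pot are now clear. I'll measure the spots, and lower onto the pot next.

```bash
python3 -c "
from h import *
v,u=np.mgrid[:384,:512]
for n in('t3','s3'):
    c=dict(np.load(n+'.npz')); W=zimg(c)
    for col in('red','yellow','blue'):
        for nm,lo,hi,y0,y1,z in(('spot',-.01,.025,.18,.4,.008),('cap',.095,.13,-.1,.1,None)):
            m=mask(c,col)&(W[...,2]>lo)&(W[...,2]<hi)&(W[...,1]>y0)&(W[...,1]<y1)&(W[...,0]<.66)&(W[...,0]>.38)
            if m.sum()>8: 
                P=world(c,u[m].mean(),v[m].mean(),z if z else .113)
                print(n,col,nm,m.sum(),np.round(P,4))
    m=(c['frame'].sum(-1)<140)&(abs(W[...,2]-.046)<.006)&(abs(W[...,0]-.51)<.045)&(abs(W[...,1]-.288)<.045)
    print('pot',m.sum(),world(c,u[m].mean(),v[m].mean(),.046))
    m=(c['frame'].sum(-1)<230)&(abs(W[...,2]-.018)<.01)&(abs(W[...,0]-.52)<.06)&(abs(W[...,1]+.276)<.06)
    print('plinth',m.sum(),world(c,u[m].mean(),v[m].mean(),.017))
"
```

```text
t3 red spot 287 [0.5435 0.238  0.008 ]
t3 red cap 107 [0.6071 0.0071 0.113 ]
t3 yellow spot 101 [0.524  0.3448 0.008 ]
t3 yellow cap 113 [0.5303 0.0091 0.113 ]
t3 blue spot 316 [0.4508 0.2891 0.008 ]
t3 blue cap 109 [0.452  0.0074 0.113 ]
pot 265 [0.50577371 0.28654793 0.046     ]
plinth 935 [ 0.52240501 -0.2767991   0.017     ]
s3 red spot 313 [0.5509 0.2356 0.008 ]
s3 red cap 80 [0.6084 0.0192 0.113 ]
s3 yellow spot 996 [0.5415 0.3447 0.008 ]
s3 yellow cap 26 [0.5198 0.0241 0.113 ]
s3 blue spot 683 [0.4511 0.2904 0.008 ]
s3 blue cap 115 [0.452  0.0207 0.113 ]
pot 723 [0.50949849 0.2933453  0.046     ]
plinth 332 [ 0.51613906 -0.26548232  0.017     ]
```

carry_out([
  [[0,0,1,0],[0,0,4,0],[0,0,7.5,0],[0,0,11,0],[0,0,14,0],[0,0,16,0],[0,0,16.6,0],[0,0,16.6,0],[0,0,16.6,0],[0,0,16.6,0]],
])

```text
t: 20.35
eef_pos: [0.5101, 0.2882, 0.0166]
tool_rot: [[-1.0, 0.001, 0.002], [0.001, 1.0, 0.001], [-0.002, 0.001, -1.0]]
wrist_force: [0.1, -0.9, -0.2]
gripper_width: 0.994
grasp_force: 0.0
```

carry_out([
  [[0,0,0,0],[0,0,0,0],[0,0,0,0],[0,0,0,0],[0,0,0,0],[0,0,0,0],[0,0,0,0],[0,0,-0.5,0],[0,0,-2,0],[0,0,-4,0]],
], claw=0.4)

```text
t: 21.35
eef_pos: [0.5084, 0.2876, 0.055]
tool_rot: [[-1.0, 0.001, -0.002], [0.001, 1.0, -0.001], [0.002, -0.001, -1.0]]
wrist_force: [0.3, -0.6, -1.3]
gripper_width: 0.636
grasp_force: 63.5
```

carry_out([
  [[0,0,-2,0],[0,0,-6,0],[0,-1,-10,0],[0,-4,-11.5,0],[-0.2,-8,-11.5,0],[-0.3,-12.5,-11.5,0],[-0.4,-17,-11.5,0],[-0.5,-21.5,-11.5,0],[-0.6,-26,-11.5,0],[-0.7,-30.5,-11.5,0]],
])

```text
t: 22.35
eef_pos: [0.5156, -0.0187, 0.1706]
tool_rot: [[-1.0, 0.0, 0.0], [0.0, 1.0, -0.0], [-0.0, -0.0, -1.0]]
wrist_force: [0.7, -0.4, -1.7]
gripper_width: 0.638
grasp_force: 63.7
```

carry_out([
  [[-0.1,-4.5,0,0],[-0.2,-9,0,0],[-0.3,-13.5,0,0],[-0.4,-18,0,0],[-0.5,-22,0,0],[-0.6,-24.8,0,0],[-0.6,-26,0,0],[-0.6,-26,1,0],[-0.6,-26,3,0],[-0.6,-26,5,0]],
])

```text
t: 23.35
eef_pos: [0.5217, -0.2755, 0.1194]
tool_rot: [[-1.0, -0.0, -0.0], [-0.0, 1.0, 0.0], [0.0, 0.0, -1.0]]
wrist_force: [0.2, -0.2, -1.6]
gripper_width: 0.641
grasp_force: 63.8
```

```bash
python3 -c "
from h import *
st()
c=camera('top');W=zimg(c)
cv2.imwrite('pics/t4.png',cv2.resize(c['frame'][150:250,290:420,::-1],None,fx=5.5,fy=5.5,interpolation=cv2.INTER_CUBIC))"
```

```text
t 23.35 pos [ 0.5217 -0.2755  0.1194] yaw -179.99 q [-27.8  23.2  -3.6  63.2   0.  -27.9] F [ 0.2 -0.2 -1.6] w 0.641 gf 63.8
```

View pics/t4.png

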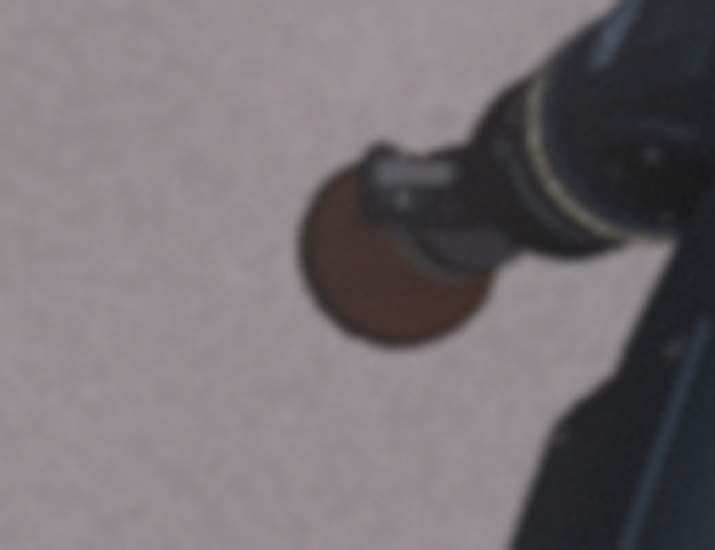

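The pot is held above the plinth, with the plinth centre near (398,250) in the crop. Lowering.

carry_out([
  [[0,0,2,0],[0,0,4.5,0],[0,0,7,0],[0,0,8.5,0],[0,0,9.1,0],[0,0,9.2,0],[0,0,9.2,0],[0,0,9.2,0],[0,0,9.2,0],[0,0,9.2,0]],
])

```text
t: 24.4
eef_pos: [0.522, -0.2771, 0.0286]
tool_rot: [[-1.0, 0.001, 0.0], [0.001, 1.0, -0.0], [-0.0, -0.0, -1.0]]
wrist_force: [0.2, 0.1, -1.9]
gripper_width: 0.637
grasp_force: 63.7
```

carry_out([
  [[0,0,0,0],[0,0,0,0],[0,0,0,0],[0,0,0,0],[0,0,0,0],[0,0,-1,0],[0,0,-4,0],[0,0,-8,0],[0,0,-12,0],[0,0,-15.3,0]],
], claw=1)

```text
t: 25.4
eef_pos: [0.522, -0.2771, 0.1845]
tool_rot: [[-1.0, 0.001, 0.002], [0.001, 1.0, -0.001], [-0.002, -0.001, -1.0]]
wrist_force: [0.5, 0.0, 0.1]
gripper_width: 0.999
grasp_force: 0.0
```

carry_out([
  [[0,2,0,0],[0.8,6,0,0],[2,10.5,0,0],[3.5,15,0,0],[5,19.5,0,0],[6,23.5,0,0],[6.7,26.5,0,0],[7,28,0,0],[7,28.3,0,0],[7,28.3,0,0]],
])

```text
t: 26.4
eef_pos: [0.4522, 0.0062, 0.1819]
tool_rot: [[-1.0, -0.0, 0.001], [-0.0, 1.0, -0.0], [-0.001, -0.0, -1.0]]
wrist_force: [1.3, 0.7, -0.1]
gripper_width: 0.999
grasp_force: 0.0
```

```bash
python3 -c "
from h import *
st()
c=camera('top');W=zimg(c)
v,u=np.mgrid[:384,:512]
for nm,s,z,zz in (('lid',130,.058,.056),('plinth',230,.018,.017)):
    m=(c['frame'].sum(-1)<s)&(abs(W[...,2]-z)<.008)&(abs(W[...,0]-.52)<.06)&(abs(W[...,1]+.276)<.06)
    print(nm,m.sum(),world(c,u[m].mean(),v[m].mean(),zz))
cv2.imwrite('pics/t5.png',cv2.resize(c['frame'][140:250,220:420,::-1],None,fx=4,fy=4,interpolation=cv2.INTER_CUBIC))"
```

```text
t 26.4 pos [0.4522 0.0062 0.1819] yaw -179.98 q [  0.8   7.9 -15.6  66.5  -0.    0.8] F [ 1.3  0.7 -0.1] w 0.999 gf 0.0
lid 0 [nan nan nan]
plinth 507 [ 0.51861047 -0.27191837  0.017     ]<string>:8: RuntimeWarning: Mean of empty slice.
  ret = ret.dtype.type(ret / rcount)
```

View pics/t5.png

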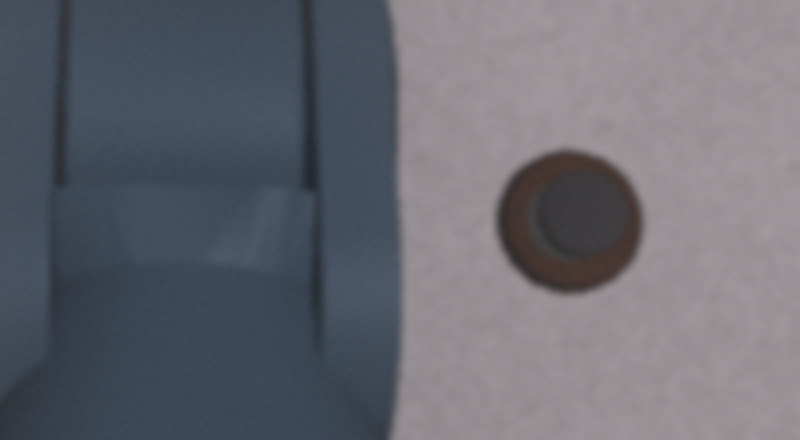

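The pot stands on the plinth: lid centre (585,214) in the crop, plinth centre (570,221). Checking the metric offset.

```bash
python3 -c "
from h import *
c=dict(np.load('t3.npz'))
print(world(c,220+585/4,140+214/4,.058),world(c,220+570.5/4,140+221/4,.010))"
```

```text
[ 0.52045696 -0.2759023   0.058     ] [ 0.52266368 -0.28031732  0.01      ]
```

carry_out([
  [[0,0,1,0],[0,0,4,0],[0,0,7.5,0],[0,0,10.5,0],[0,0,12.5,0],[0,0,12.9,0],[0,0,12.9,0],[0,0,12.9,0],[0,0,12.9,0],[0,0,12.9,0]],
])

```text
t: 27.45
eef_pos: [0.4527, 0.006, 0.0532]
tool_rot: [[-1.0, 0.001, 0.002], [0.001, 1.0, -0.0], [-0.002, -0.0, -1.0]]
wrist_force: [0.4, -0.9, 0.0]
gripper_width: 1.003
grasp_force: 0.0
```

The offset is under about 5 mm, so the pot is fine. Now blue back to (0.451, 0.2885).

carry_out([
  [[0,0,0,0],[0,0,0,0],[0,0,0,0],[0,0,0,0],[0,0,0,0],[0,0,0,0],[0,0,0,0],[0,0,-1,0],[0,0,-3,0],[0,0,-6,0]],
], claw=0.3)

```text
t: 28.45
eef_pos: [0.4508, 0.0061, 0.1124]
tool_rot: [[-1.0, 0.001, -0.003], [0.001, 1.0, -0.0], [0.003, -0.0, -1.0]]
wrist_force: [0.7, 0.4, -1.2]
gripper_width: 0.548
grasp_force: 61.7
```

carry_out([
  [[0,1,-2,0],[0,4,-3,0],[0,8,-3,0],[0,12,-3,0],[0,16,-3,0],[0,20,-3,0],[0,24,-3,0],[0,27,-3,0],[0.1,28.2,-3,0],[0.1,28.2,-2,0]],
])

```text
t: 29.45
eef_pos: [0.4516, 0.2896, 0.1331]
tool_rot: [[-1.0, -0.001, 0.002], [-0.001, 1.0, 0.001], [-0.002, 0.001, -1.0]]
wrist_force: [0.4, 0.2, -1.5]
gripper_width: 0.545
grasp_force: 62.0
```

carry_out([
  [[0,0,1,0],[0,0,3,0],[0,0,5,0],[0,0,6.5,0],[0,0,7.3,0],[0,0,7.4,0],[0,0,7.4,0],[0,0,7.4,0],[0,0,7.4,0],[0,0,7.4,0]],
])

```text
t: 30.45
eef_pos: [0.4513, 0.288, 0.0584]
tool_rot: [[-1.0, 0.001, 0.0], [0.001, 1.0, 0.0], [-0.0, 0.0, -1.0]]
wrist_force: [0.9, 0.7, -1.1]
gripper_width: 0.547
grasp_force: 61.8
```

carry_out([
  [[0,0,0,0],[0,0,0,0],[0,0,0,0],[0,0,0,0],[0,0,0,0],[0,0,-1,0],[0,0,-4,0],[0,0,-8,0],[0,0,-11.5,0],[0,0,-12.2,0]],
], claw=1)

```text
t: 31.45
eef_pos: [0.4529, 0.2891, 0.1851]
tool_rot: [[-1.0, 0.001, 0.006], [0.001, 1.0, 0.004], [-0.006, 0.004, -1.0]]
wrist_force: [0.2, -0.3, 0.2]
gripper_width: 1.003
grasp_force: 0.0
```

carry_out([
  [[-0.5,-2,0,0],[-1.5,-6,0,0],[-3,-10.5,0,0],[-4.5,-15,0,0],[-6,-19.5,0,0],[-7,-23.5,0,0],[-7.6,-26.5,0,0],[-7.9,-28,0,0],[-7.9,-28.2,0,0],[-7.9,-28.2,1,0]],
])

```text
t: 32.45
eef_pos: [0.5306, 0.0063, 0.1709]
tool_rot: [[-1.0, 0.001, 0.002], [0.001, 1.0, 0.0], [-0.002, 0.0, -1.0]]
wrist_force: [0.4, -0.3, 0.7]
gripper_width: 1.002
grasp_force: 0.0
```

carry_out([
  [[0,0,1,0],[0,0,4,0],[0,0,7.5,0],[0,0,10,0],[0,0,11.5,0],[0,0,11.8,0],[0,0,11.8,0],[0,0,11.8,0],[0,0,11.8,0],[0,0,11.8,0]],
])

```text
t: 33.45
eef_pos: [0.5305, 0.006, 0.0531]
tool_rot: [[-1.0, 0.001, 0.001], [0.001, 1.0, -0.0], [-0.001, -0.0, -1.0]]
wrist_force: [-0.1, 0.8, -0.1]
gripper_width: 0.997
grasp_force: 0.0
```

carry_out([
  [[0,0,0,0],[0,0,0,0],[0,0,0,0],[0,0,0,0],[0,0,0,0],[0,0,0,0],[0,0,0,0],[0,0,-1,0],[0,0,-3,0],[0,0,-6,0]],
], claw=0.3)

```text
t: 34.45
eef_pos: [0.5287, 0.0059, 0.112]
tool_rot: [[-1.0, 0.001, -0.003], [0.001, 1.0, -0.0], [0.003, -0.0, -1.0]]
wrist_force: [-0.4, -0.4, -2.6]
gripper_width: 0.547
grasp_force: 61.9
```

carry_out([
  [[0,1,-2,0],[0,4.5,-3,0],[-0.2,9,-3,0],[-0.4,13.5,-3,0],[-0.6,18,-3,0],[-0.8,22.5,-3,0],[-1,27,-3,0],[-1,31,-3,0],[-1,33.3,-3,0],[-1,33.6,-2,0]],
])

```text
t: 35.45
eef_pos: [0.5405, 0.3453, 0.1331]
tool_rot: [[-1.0, -0.002, 0.002], [-0.002, 1.0, 0.002], [-0.002, 0.002, -1.0]]
wrist_force: [0.8, -0.4, -2.6]
gripper_width: 0.544
grasp_force: 62.2
```

carry_out([
  [[0,0,1,0],[0,0,3,0],[0,0,5,0],[0,0,6.5,0],[0,0,7.3,0],[0,0,7.4,0],[0,0,7.4,0],[0,0,7.4,0],[0,0,7.4,0],[0,0,7.4,0]],
])

```text
t: 36.45
eef_pos: [0.5404, 0.3419, 0.0585]
tool_rot: [[-1.0, 0.001, 0.0], [0.001, 1.0, -0.0], [-0.0, -0.0, -1.0]]
wrist_force: [0.3, -0.5, -2.1]
gripper_width: 0.544
grasp_force: 62.1
```

carry_out([
  [[0,0,0,0],[0,0,0,0],[0,0,0,0],[0,0,0,0],[0,0,0,0],[0,0,-1,0],[0,0,-4,0],[0,0,-8,0],[0,0,-11.5,0],[0,0,-12.2,0]],
], claw=1)

```text
t: 37.45
eef_pos: [0.542, 0.343, 0.1858]
tool_rot: [[-1.0, 0.001, 0.006], [0.001, 1.0, 0.004], [-0.006, 0.004, -1.0]]
wrist_force: [1.2, 0.6, -0.5]
gripper_width: 1.003
grasp_force: 0.0
```

carry_out([
  [[-0.5,-2,0,0],[-1.5,-6,0,0],[-2.5,-10.5,0,0],[-3.5,-15,0,0],[-4.5,-19.5,0,0],[-5.5,-24,0,0],[-6.3,-28.5,0,0],[-6.7,-31.8,0,0],[-6.8,-33.4,0,0],[-6.8,-33.6,1,0]],
])

```text
t: 38.45
eef_pos: [0.6087, 0.0042, 0.1712]
tool_rot: [[-1.0, 0.003, 0.002], [0.003, 1.0, -0.0], [-0.002, -0.0, -1.0]]
wrist_force: [0.1, 0.3, 0.2]
gripper_width: 1.002
grasp_force: 0.0
```

carry_out([
  [[0,0,1,0],[0,0,4,0],[0,0,7.5,0],[0,0,10,0],[0,0,11.5,0],[0,0,11.8,0],[0,0,11.8,0],[0,0,11.8,0],[0,0,11.8,0],[0,0,11.8,0]],
])

```text
t: 39.45
eef_pos: [0.6086, 0.006, 0.0532]
tool_rot: [[-1.0, 0.001, 0.001], [0.001, 1.0, -0.0], [-0.001, -0.0, -1.0]]
wrist_force: [-0.4, -0.8, -0.0]
gripper_width: 1.005
grasp_force: 0.0
```

carry_out([
  [[0,0,0,0],[0,0,0,0],[0,0,0,0],[0,0,0,0],[0,0,0,0],[0,0,0,0],[0,0,0,0],[0,0,-1,0],[0,0,-3,0],[0,0,-6,0]],
], claw=0.3)

```text
t: 40.45
eef_pos: [0.6067, 0.0059, 0.1117]
tool_rot: [[-1.0, 0.001, -0.004], [0.001, 1.0, -0.0], [0.004, -0.0, -1.0]]
wrist_force: [0.0, -0.0, -1.9]
gripper_width: 0.548
grasp_force: 61.8
```

carry_out([
  [[0,0.5,-2,0],[0.5,3,-3,0],[1.5,6,-3,0],[2.5,9.5,-3,0],[3.7,13,-3,0],[4.8,16.5,-3,0],[5.8,19.5,-3,0],[6.4,22,-3,0],[6.6,23.1,-3,0],[6.6,23.1,-2,0]],
])

```text
t: 41.45
eef_pos: [0.5427, 0.2384, 0.1332]
tool_rot: [[-1.0, -0.001, 0.002], [-0.001, 1.0, 0.001], [-0.002, 0.001, -1.0]]
wrist_force: [0.3, 0.9, -1.5]
gripper_width: 0.548
grasp_force: 61.9
```

carry_out([
  [[0,0,1,0],[0,0,3,0],[0,0,5,0],[0,0,6.5,0],[0,0,7.3,0],[0,0,7.4,0],[0,0,7.4,0],[0,0,7.4,0],[0,0,7.4,0],[0,0,7.4,0]],
])

```text
t: 42.45
eef_pos: [0.5423, 0.2369, 0.0583]
tool_rot: [[-1.0, 0.001, 0.0], [0.001, 1.0, -0.0], [-0.0, -0.0, -1.0]]
wrist_force: [0.4, 0.0, -1.5]
gripper_width: 0.551
grasp_force: 62.0
```

carry_out([
  [[0,0,0,0],[0,0,0,0],[0,0,0,0],[0,0,0,0],[0,0,0,0],[0,0,-1,0],[0,0,-4,0],[0,0,-8,0],[0,0,-12,0],[0,0,-15,0]],
], claw=1)

```text
t: 43.45
eef_pos: [0.5426, 0.2371, 0.2118]
tool_rot: [[-1.0, 0.001, 0.003], [0.001, 1.0, 0.001], [-0.003, 0.001, -1.0]]
wrist_force: [0.6, 0.4, 0.5]
gripper_width: 1.0
grasp_force: 0.0
```

carry_out([
  [[0.5,-2,-0.5,0],[1.5,-6,-1,0],[3,-10,-1,0],[5,-14,-1,0],[7,-18,-1,0],[9,-22,-1,0],[10,-25,-1,0],[10,-26,-1,0],[10,-26,-1,0],[10,-26,-1,0]],
])

```text
t: 44.45
eef_pos: [0.4422, -0.0227, 0.2182]
tool_rot: [[-1.0, 0.001, -0.0], [0.001, 1.0, 0.0], [0.0, 0.0, -1.0]]
wrist_force: [1.2, 0.4, 0.2]
gripper_width: 1.002
grasp_force: 0.0
```

```bash
python3 -c "
from h import *
st()
c=camera('side');cv2.imwrite('pics/s6.png',cv2.resize(c['frame'][...,::-1],(800,600)))
c=camera('top');W=zimg(c);v,u=np.mgrid[:384,:512]
for col in('red','yellow','blue'):
    m=mask(c,col)&(W[...,2]>.09)&(W[...,2]<.14)&(W[...,1]>.18)&(W[...,1]<.4)&(W[...,0]>.38)&(W[...,0]<.66)
    print(col,m.sum(),np.round(world(c,u[m].mean(),v[m].mean(),.118),4))"
```

```text
t 44.45 pos [ 0.4422 -0.0227  0.2182] yaw 179.92 q [ -3.    5.9 -12.4  71.7   0.   -2.9] F [1.2 0.4 0.2] w 1.002 gf 0.0
red 117 [0.5416 0.2374 0.118 ]
yellow 125 [0.5403 0.3423 0.118 ]
blue 114 [0.4508 0.2884 0.118 ]
```

View pics/s6.png

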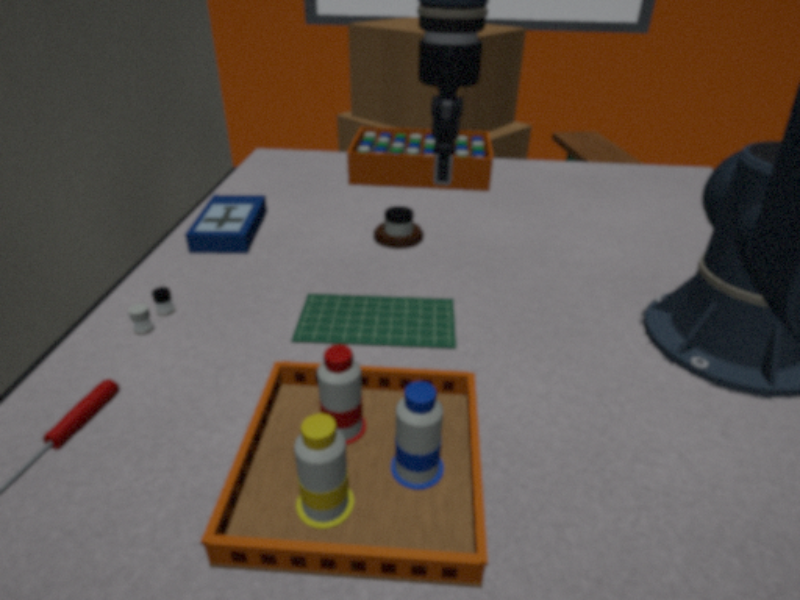

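The bottles stand centred on their own spots (red 340,430; yellow 325,500; blue 418,468). The pot is centred on the plinth at (398,225). Handing in.

```bash
python3 -c "
from h import *
print(order.hand_in())"
```

```text
the job is handed in; nothing more can be done
None
```

I handed the job in at about 44 s of the 128 s limit: in the last pictures the pot stands on the plinth and each bottle upright on its own colour's spot, about 2 mm off centre for the bottles and at most 5 mm for the pot. The hand-in returned no verdict.

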